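# Build up two weld supports on their studs

### The job

Set up the two weld supports: over the stud of the blue foot stack the aluminium collar first, then the copper collar, then the red V-rest on top; over the stud of the yellow foot put the green collar, then the purple flat rest on top. Every piece must sit level and fully down on the one below, upright and let go. Leave the wire brush, the chipping hammer and the orange-lidded jar where they are.

Things in the scene. Friction and masses are not known exactly. Their poses are not given: they have to be found in the camera images.
- foot_blue: Square steel foot, blue-painted, 84 x 84 x 12 mm, fixed to the bench, may be turned; from its middle a bright steel stud of 14 mm diameter stands upright, 56 mm tall above the foot's top face (tip 68 mm above the bench, slightly tapered over the last 4 mm). Origin: centre of the foot's underside, on the bench and on the stud's axis; z up.
- foot_yellow: Square steel foot, yellow-painted, 84 x 84 x 12 mm, fixed to the bench, may be turned; from its middle a bright steel stud of 14 mm diameter stands upright, 36 mm tall above the foot's top face (tip 48 mm above the bench, slightly tapered over the last 4 mm). Origin: centre of the foot's underside, on the bench and on the stud's axis; z up.
- alu_collar_mid (a point): Bare aluminium (pale silver) collar: a loose plain ring, 56 mm outside diameter, 30 mm bore right through, 30 mm tall, about 0.16 kg, standing flat on the bench with its bore upright. Point: its centre, half-way up (15 mm above its underside), z along the bore.
- copper_collar_mid (a point): Copper (orange-brown metal) collar: a loose plain ring, 56 mm outside diameter, 30 mm bore right through, 20 mm tall, about 0.3 kg, standing flat on the bench with its bore upright. Point: its centre, half-way up (10 mm above its underside), z along the bore.
- green_collar_mid (a point): Green-painted steel collar: a loose plain ring, 56 mm outside diameter, 30 mm bore right through, 30 mm tall, about 0.38 kg, standing flat on the bench with its bore upright. Point: its centre, half-way up (15 mm above its underside), z along the bore.
- v_rest_mid (a point): Red-painted V-rest, loose, about 0.30 kg: a round body of 54 mm diameter and 26 mm height with a V-shaped cradle of two slanting plates on top (40 mm tall in all, cradle within the body's outline). A round socket in its underside, 30 mm wide and 16 mm deep, goes over a stud's end. It stands right way up on the bench. Point: on its axis, 13 mm above its underside (half-way up the round body), z up.
- flat_rest_mid (a point): Purple-painted flat rest, loose, about 0.15 kg: a round disc of 54 mm diameter and 26 mm height with a plain closed top. A round socket in its underside, 30 mm wide and 16 mm deep, goes over a stud's end. It stands right way up on the bench. Point: its centre, 13 mm above its underside, z up.
- wire_brush: Bystander: wire scratch brush with a light wooden back, 180 x 22 mm, 30 mm tall, lying loose with its length along its x. Origin: middle of its underside.
- chipping_hammer: Bystander: chipping hammer lying loose along its x, black handle to -x, cross head to +x, 250 mm long, 127 mm across the head, 24 mm tall. Origin: on its underside at the handle, 10 mm from the handle's free end.
- paste_tin: Bystander: small round jar with an orange lid, 64 mm diameter, 60 mm tall, standing loose. Origin: centre of its underside.

How it is judged:
By the outcome, as a careful person would: the job done as asked, in the order asked, and still so for the second after the job is handed in, with the robot touching nothing.
It also fails if it takes over 109 s, if anything falls off the work surface, if the arm or the gripper's body presses on something with over 40 N, if the wrist force passes 120 N, or if a joint passes its speed limit or range.

### The arm

A 6-joint arm with a two-finger parallel gripper is mounted at the origin on the work surface. World frame = base frame: x ahead of the robot, y to its left, z up, the work surface at z = 0. Lengths are in m, angles in rad, forces in N, time in s.
With the tool pointing down it reaches from about 0.35 to 0.85 m from the base axis. Payload 8.1 kg.
Tool frame: the origin (TCP) lies on the centre line of the jaws, within the pads' length; the fingertips stand 11 mm ahead of it and the grasp point (between the pads) lies 8 mm behind it (tip_reach is the z of the fingertips in the tool frame, in m); z points along the fingers, y is the direction in which the jaws open and shut (so a half turn about z gives the same grasp; the last joint's range is limited). The gripper opens to 93 mm and grips with 3 to 60 N. Pads are 15 mm wide; open, the fingers measure 128 mm over their backs; the gripper's body (75 mm by 188 mm) begins 65 mm behind the grasp point.
Start: joints at [-0.085, 0.13, 1.488, -0, 1.523, -0.085], TCP at [0.6, 0, 0.23] pointing down, gripper open.
Joint ranges: [-2.96, 2.96], [-0.89, 2.26], [0.02, 2.5], [-1.34, 4.48], [0, 2.73], [-2.66, 2.66]. Speed limits (rad/s): [2.39, 2.39, 2.79, 3.14, 3.14, 3.14].

### API

Orientations are given as a rotation vector (axis times angle).
In Python, from plant import read_state, read_camera, camera_params, close_job, silhouettes, tip_of, tip_reach gives the robot as it stands.
- The arm moves only by the shell command python3 -m creep 'ROWS' [FORCE]. ROWS is JSON, a list of rows, each a list of 5 numbers: the shift along the tool's x, y, z in m, then the turn about the tool's z in rad, then the closure in counts, from 0 (fully open) to 255 (shut). In form: [[dx, dy, dz, twist, gripper], ...]. A call has 1 to 12 rows; each row shifts and turns the commanded pose from where the row before left it, along the tool's axes as they then stand; what a row does not reach is not made up. A row lasts 1/12 s, in which the tool goes at most 41.7 mm and 7.16 degrees, less where a joint would pass 70% of its speed; a pose out of reach is approached as far as the arm can. A call is refused whole if a number of a shift passes 0.0417 or a number of a turn 0.125, either way. A call with a gripper value outside its range is refused whole. The fingers move at their own pace and stop on an object; FORCE is the grip in N (left out, the last holds). Time passes only in rows, so rows that do not move let the fingers close. It gives the time, the measured TCP pose, the force and the opening at its end, in the units of the state.
- read_state(): the state, without advancing time (a new reading comes with each control period).
- read_camera(name): name is "scene" or "side" or "wrist"; returns the picture (420x560x3 uint8, red, green, blue); there is no depth.
- camera_params(name): a dict with "fov_y" (degrees; the focal length in pixels is half the picture's height over the tangent of half this angle, whatever the lens; pixels are square), "cx", "cy" (the principal point, pixels), "position" and "rotation" of the camera in the world. Camera axes: x right, y down, z forward; pixel columns grow to the right and rows downward; lengths in m; the calibration is good to about 2 mm. A picture is of the moment at which its call begins: read the wrist's pose just before it. camera_params takes no time and is no camera call; for the wrist camera it gives the pose at the moment of the call.
- close_job(): hands the job in, once; it reports no verdict.
Trained networks look in the newest picture that a camera, given by its name, has taken for a name from the list of things; names that differ only in an ending like _2 or _b are one class to them, and where a whole thing is asked for, a point or a joint stands for the part that bears it (a point fixed in the world has none). Each returns a list of dicts, best first, with "confidence" (0 to 1); they miss things now and then, are a little off and sometimes report something else, mostly with a low value. They report only what shows in the picture. A call takes as long as a camera call.
- silhouettes(camera, query): "region" (420x560 bool, what is visible of it) and "pixel" ([column, row] in pixels, amid what is visible of it).
- tip_of(camera, query): "pixel" ([column, row] in pixels: a listed point, or the origin of a listed thing).
The state is a dict: "t": time; "q": joint angles; "dq": joint speeds; "joint_torque": joint torques, N m; "tool_pos": TCP position; "orientation": TCP orientation; "force": force on the tool from outside, world axes, zero at the start; "wrist_torque": the same for the moment, N m; "opening": finger opening in m.
Only numpy, scipy, OpenCV 4.12 (cv2) and the standard library are available. Lean on these libraries where they do the work, as an engineer would, in place of code of your own. Each camera call takes 0.05 s, during which the arm holds its last target.

## Working session

There is one attempt and no reset: what is moved stays moved. The work goes in short steps, Python scripts to look and compute and a shell command to move; the robot and the scene stay as the last step left them, time stands still between calls to the robot, and variables do not carry over. Pictures are saved under pics/ and viewed, and the job is handed in when it is done.

```bash
ls; mkdir -p pics; cat > h.py <<'E'
import numpy as np,cv2
from plant import *
def K(c):
    p=camera_params(c); f=210/np.tan(np.radians(p['fov_y'])/2)
    return p,f
def Rm(p):
    r=np.array(p['rotation'],float)
    return r if r.shape==(3,3) else cv2.Rodrigues(r)[0]
def ray(p,px):
    f=210/np.tan(np.radians(p['fov_y'])/2)
    d=Rm(p)@np.array([(px[0]-p['cx'])/f,(px[1]-p['cy'])/f,1.]); return np.array(p['position'],float),d/np.linalg.norm(d)
def onz(p,px,z):
    o,d=ray(p,px); return o+d*(z-o[2])/d[2]
def proj(p,X):
    f=210/np.tan(np.radians(p['fov_y'])/2)
    c=Rm(p).T@(np.array(X)-np.array(p['position'])); return [p['cx']+f*c[0]/c[2],p['cy']+f*c[1]/c[2]]
def save(im,n): cv2.imwrite('pics/'+n,im[:,:,::-1])
E
python3 - <<'E'
from h import *
for c in ['scene','side','wrist']:
    print(c,camera_params(c)); save(read_camera(c),c+'0.png')
s=read_state(); print({k:np.round(v,4) for k,v in s.items()})
Z=dict(foot_blue=0,foot_yellow=0,alu_collar_mid=.015,copper_collar_mid=.01,green_collar_mid=.015,v_rest_mid=.013,flat_rest_mid=.013,wire_brush=0,chipping_hammer=0,paste_tin=0)
for c in ['scene','side']:
    for n,z in Z.items():
        p=camera_params(c)
        for r in tip_of(c,n)[:2]: print(c,n,round(r['confidence'],2),np.round(r['pixel'],1),np.round(onz(p,r['pixel'],z),4))
E
```

```text
pics
scene {'fov_y': 45.300166528325576, 'cx': 271.0525434402267, 'cy': 203.46394827043525, 'position': array([ 1.50907151, -0.12874163,  0.90367602]), 'rotation': array([-1.81562707, -1.60406699,  0.68706154])}
side {'fov_y': 51.971330943535705, 'cx': 283.42381299041887, 'cy': 215.61236533202668, 'position': array([0.38345633, 0.73767922, 0.7587392 ]), 'rotation': array([-0.32662085,  2.78499266, -1.21061009])}
wrist {'fov_y': 61.01710724070277, 'cx': 286.1221510881125, 'cy': 213.62712406411202, 'position': array([0.59960907, 0.07264252, 0.38427955]), 'rotation': array([ 2.87676425e+00,  4.84347638e-04, -2.28459760e-03])}
{'t': np.float64(0.15), 'q': array([-0.0854,  0.131 ,  1.489 , -0.    ,  1.523 , -0.0854]), 'dq': array([-0.0009, -0.0024, -0.0029,  0.0007, -0.0003,  0.0022]), 'joint_torque': array([ 1.00000e-04, -5.60474e+01, -4.92334e+01,  7.68000e-02,
        3.06000e-02, -1.00000e-04]), 'tool_pos': array([5.996e-01, 1.000e-04, 2.288e-01]), 'orientation': array([-2.2206e+00, -2.2207e+00,  1.5000e-03]), 'force': array([ 0.034 , -0.0012, -0.1297]), 'wrist_torque': array([ 0.0367
[... 968 characters left out ...]
252  0.    ]
side alu_collar_mid 0.66 [255.9 371.4] [0.5157 0.3784 0.015 ]
side copper_collar_mid 0.74 [321.2 152.4] [ 0.5167 -0.3428  0.01  ]
side copper_collar_mid 0.4 [274.3 167.1] [ 0.6364 -0.2376  0.01  ]
side green_collar_mid 0.73 [274.4 166.9] [ 0.6346 -0.232   0.015 ]
side v_rest_mid 0.82 [220.1 287.1] [0.6436 0.2109 0.013 ]
side flat_rest_mid 0.96 [244.3 217.1] [ 0.6576 -0.0119  0.013 ]
side wire_brush 0.82 [323.4 239.9] [0.4514 0.0076 0.    ]
side wire_brush 0.31 [314.9 277.9] [0.4508 0.1281 0.    ]
side chipping_hammer 0.62 [254.5 370.9] [0.5212 0.3708 0.    ]
side chipping_hammer 0.47 [279.4 144.4] [ 0.6532 -0.3693  0.    ]
side paste_tin 0.58 [187.4 357.9] [0.6527 0.3752 0.    ]
```

View pics/scene0.png

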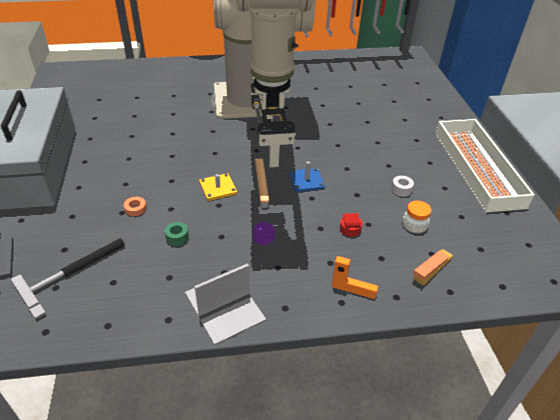

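View pics/side0.png

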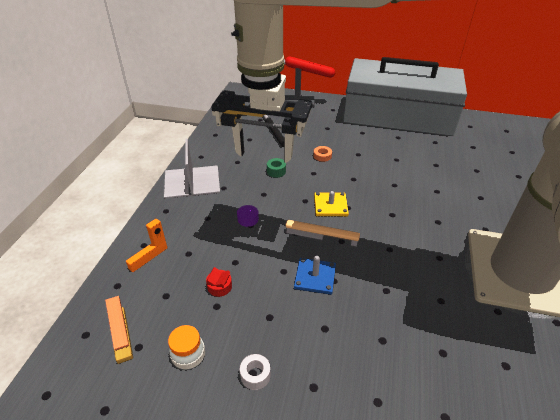

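View pics/wrist0.png

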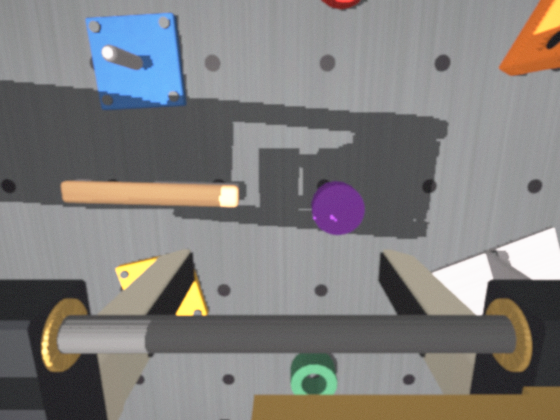

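The scene picture shows the blue foot at about (305,180), yellow foot (218,187), alu ring (402,186), copper (135,206), green (177,235), V-rest (351,225) and flat rest (264,233). The jar is at (418,216). The network positions match these. I'll measure the items the wrist camera sees more closely.

```bash
cat >> h.py <<'E'
Z=dict(foot_blue=0,foot_yellow=0,alu_collar_mid=.015,copper_collar_mid=.01,green_collar_mid=.015,v_rest_mid=.013,flat_rest_mid=.013)
H=dict(alu_collar_mid=.03,copper_collar_mid=.02,green_collar_mid=.03,v_rest_mid=.03,flat_rest_mid=.026)
def look(names,tag,extra=0):
    p=camera_params('wrist'); im=read_camera('wrist'); save(im,tag+'.png')
    for n in names:
        for r in tip_of('wrist',n)[:1]: print(n,'tip',round(r['confidence'],2),np.round(r['pixel'],1),np.round(onz(p,r['pixel'],Z[n]+extra),4))
        if n in H:
            for r in silhouettes('wrist',n)[:1]:
                m=r['region'].astype(np.uint8)
                c=max(cv2.findContours(m,0,2)[0],key=cv2.contourArea)[:,0]
                # outer ring of the top and bottom: fit by comparing projected cylinder silhouettes
                from scipy.optimize import minimize
                R=.028 if 'collar' in n else .027
                hull=cv2.convexHull(c)[:,0]; hm=np.zeros((420,560),np.uint8); cv2.fillConvexPoly(hm,hull,1)
                t=np.linspace(0,2*np.pi,60)
                def mod(x,y):
                    P=[proj(p,[x+R*np.cos(a),y+R*np.sin(a),z+extra]) for z in (0,H[n]) for a in t]
                    h=cv2.convexHull(np.array(P,np.float32))[:,0]
                    q=np.zeros((420,560),np.uint8); cv2.fillConvexPoly(q,np.round(h*16).astype(np.int32),1,shift=4); return q
                x0=onz(p,r['pixel'],Z[n]+extra)[:2]
                f=lambda v:1-(mod(*v)&hm).sum()/max(1,(mod(*v)|hm).sum())
                s=minimize(f,x0,method='Nelder-Mead',options=dict(initial_simplex=[x0,x0+[.006,0],x0+[0,.006]],xatol=2e-4))
                print(n,'sil',round(r['confidence'],2),'IoU',round(1-s.fun,3),np.round(s.x,4))
E
python3 - <<'E'
from h import *
look(['foot_blue','foot_yellow','flat_rest_mid','green_collar_mid'],'w1')
print(read_state()['t'])
E
```

```text
foot_blue tip 0.94 [138.8  66.7] [0.4515 0.1214 0.    ]
flat_rest_mid tip 0.83 [336.2 206.7] [ 0.6538 -0.0206  0.013 ]
flat_rest_mid sil 0.92 IoU 0.957 [ 0.6534 -0.0216]
green_collar_mid tip 0.68 [310.7 375.5] [ 0.6301 -0.2337  0.015 ]
green_collar_mid sil 0.81 IoU 0.78 [ 0.6326 -0.2316]
1.5
```

```bash
python3 -m creep '[[0.031,-0.0294,0,0,0],[0.031,-0.0294,0,0,0],[0.031,-0.0294,0,0,0],[0.031,-0.0294,0,0,0],[0.031,-0.0294,0,0,0],[0,0,0,0,0],[0,0,0,0,0]]'
python3 - <<'E'
from h import *
look(['foot_blue'],'w2'); print(camera_params('wrist'))
E
```

```text
t: 2.08
tool_pos: [0.4557, 0.1527, 0.2301]
orientation: [2.217, 2.225, 0.001]
force: [0.7, -0.3, -0.1]
opening: 0.0929
foot_blue tip 0.7 [281.1 212.6] [0.4503 0.1219 0.    ]
{'fov_y': 61.01710724070277, 'cx': 286.1221510881125, 'cy': 213.62712406411202, 'position': array([0.45675739, 0.2236241 , 0.38551836]), 'rotation': array([2.87635964e+00, 7.06336200e-04, 1.65672695e-03])}
```

View pics/w2.png

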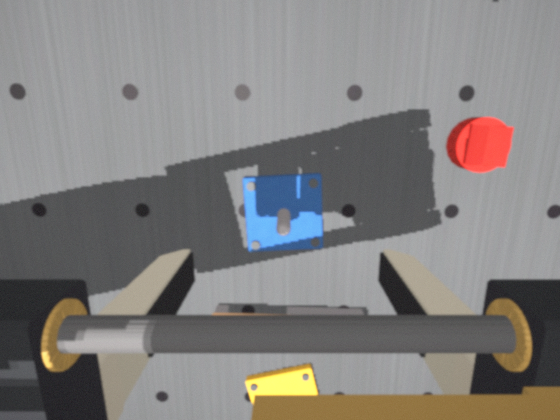

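The blue foot spans columns 244–323 and rows 174–251. I'll refine it by colour.

```bash
cat >> h.py <<'E'
def foot(im,p,lo,hi,box=None):
    hsv=cv2.cvtColor(im,cv2.COLOR_RGB2HSV); m=cv2.inRange(hsv,lo,hi)
    c=max(cv2.findContours(m,0,2)[0],key=cv2.contourArea)
    pts=np.array([onz(p,q,.012)[:2] for q in cv2.convexHull(c)[:,0].astype(float)],np.float32)*1000
    r=cv2.minAreaRect(pts); return r
E
python3 - <<'E'
from h import *
im=cv2.imread('pics/w2.png')[:,:,::-1].copy(); p=camera_params('wrist')
print(foot(im,p,(100,100,40),(125,255,255)))
for px in ([284,228],[283,229],[284,210]): print(onz(p,px,.012),onz(p,px,.068))
print(np.round(proj(p,[.453,.123,.068]),1),np.round(proj(p,[.453,.123,.012]),1))
E
python3 -c "
import cv2;im=cv2.imread('pics/w2.png')[150:280,220:350];cv2.imwrite('pics/w2z.png',cv2.resize(im,None,fx=4,fy=4,interpolation=2))"
```

```text
((453.9014892578125, 122.6903076171875), (84.1330795288086, 84.57213592529297), 2.8892502784729004)
[0.45490047 0.1058095  0.012     ] [0.45517887 0.12347294 0.068     ]
[0.4538005  0.10465783 0.012     ] [0.45424381 0.12249393 0.068     ]
[0.45491941 0.12623447 0.012     ] [0.45519497 0.14083568 0.068     ]
[281.7 228.5] [282.2 212.9]
```

View pics/w2z.png

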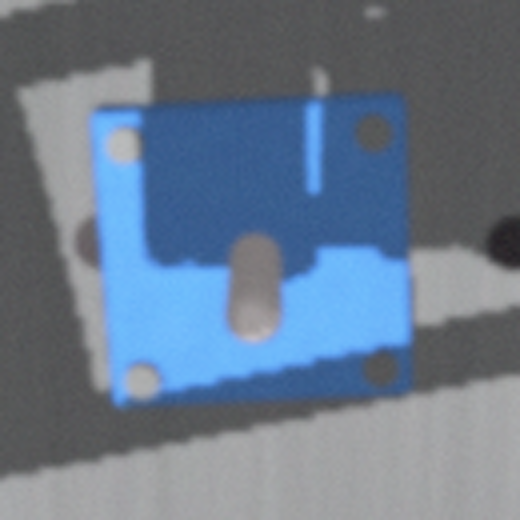

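```bash
python3 -c "
from h import *
print(read_state()['tool_pos'],camera_params('wrist')['position'])"
python3 -m creep '[[0.035,0.0095,0,0,0],[0.035,0.0095,0,0,0],[0.035,0.0095,0,0,0],[0.035,0.0095,0,0,0],[0.035,0.0095,0,0,0],[0.035,0.0095,0,0,0],[0.035,0.0095,0,0,0],[0,0,0,0,0],[0,0,0,0,0],[0,0,0,0,0]]'
python3 - <<'E'
from h import *
print(read_state()['tool_pos'],camera_params('wrist')['position'])
look(['alu_collar_mid'],'w3'); print(read_state()['tool_pos'],camera_params('wrist')['position'])
E
```

```text
[0.45710343 0.15098787 0.2299682 ] [0.45675739 0.2236241  0.38551836]
t: 3.02
tool_pos: [0.5242, 0.3949, 0.2287]
orientation: [2.223, 2.22, -0.002]
force: [0.3, -0.7, -0.2]
opening: 0.093
[0.52415364 0.39494095 0.22866943] [0.5242328  0.4677467  0.38415909]
alu_collar_mid tip 0.69 [282.2 203.7] [0.5196 0.3781 0.015 ]
alu_collar_mid sil 0.71 IoU 0.955 [0.5187 0.3779]
[0.52388152 0.39469475 0.23020748] [0.52376451 0.46728797 0.38581124]
```

View pics/w3.png

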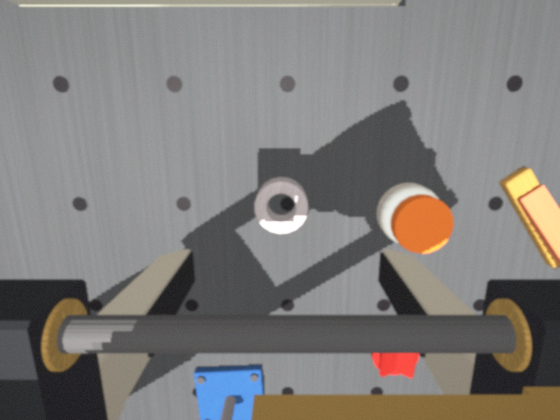

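Alu ring centre is at about (281,206), which fits (0.519, 0.378). Descending and gripping.

```bash
python3 -m creep '[[-0.004,-0.0012,0.03,0,0],[-0.004,-0.0012,0.03,0,0],[-0.004,-0.0012,0.03,0,0],[-0.004,-0.0012,0.03,0,0],[0,0,0.03,0,0],[0,0,0.03,0,0],[0,0,0.018,0,0],[0,0,0,0,0],[0,0,0,0,0]]' 30
python3 -c "
from h import *
print(read_state()['tool_pos'],camera_params('wrist')['position'])"
```

```text
t: 3.92
tool_pos: [0.5179, 0.3789, 0.0314]
orientation: [-2.222, -2.22, 0.003]
force: [0.0, 0.6, 1.0]
opening: 0.0931
[0.51794315 0.37892794 0.03143863] [0.51807357 0.45168451 0.18694368]
```

```bash
python3 -m creep '[[0,0,0.008,0,0],[0,0,0.007,0,0],[0,0,0,0,255],[0,0,0,0,255],[0,0,0,0,255],[0,0,0,0,255],[0,0,0,0,255],[0,0,0,0,255]]' 30
```

```text
t: 4.58
tool_pos: [0.5185, 0.3803, 0.017]
orientation: [2.221, 2.221, 0.001]
force: [-0.2, 0.6, 0.4]
opening: 0.0576
```

```bash
python3 -m creep '[[0,0,0,0,255],[0,0,-0.015,0,255],[0,0,-0.03,0,255],[0,0,-0.03,0,255],[0,0,-0.03,0,255],[0,0,0,0,255]]'
python3 -m creep '[[-0.032,-0.008,0,0,255],[-0.032,-0.008,0,0,255],[-0.032,-0.008,0,0,255],[-0.032,-0.008,0,0,255],[-0.032,-0.008,0,0,255],[-0.032,-0.008,0,0,255],[-0.032,-0.008,0,0,255],[-0.032,-0.008,0,0,255],[0,0,0,0,255],[0,0,0,0,255],[0,0,0,0,255]]'
python3 - <<'E'
from h import *
print(read_state()['tool_pos'],camera_params('wrist')['position'])
save(read_camera('side'),'s4.png');save(read_camera('wrist'),'w4.png'); print([read_state()['tool_pos'] ])
E
```

```text
t: 5.08
tool_pos: [0.5219, 0.3825, 0.1308]
orientation: [2.219, 2.22, 0.017]
force: [0.9, 0.1, -0.4]
opening: 0.0565
t: 6.0
tool_pos: [0.4546, 0.1243, 0.1223]
orientation: [2.222, 2.22, 0.002]
force: [0.5, 1.1, -1.7]
opening: 0.0562
[0.45464679 0.12428636 0.12225475] [0.45439743 0.19681646 0.27785258]
[array([0.4546272 , 0.12498177, 0.12199566])]
```

View pics/w4.png

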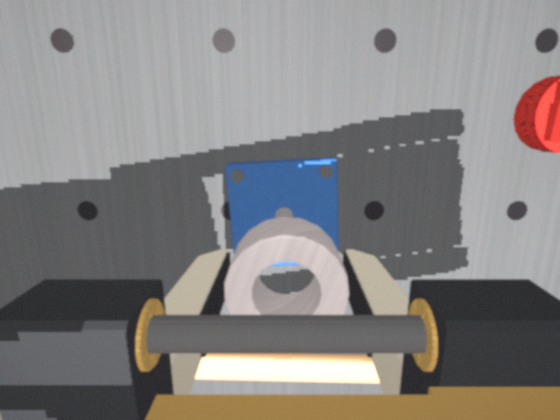

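View pics/s4.png

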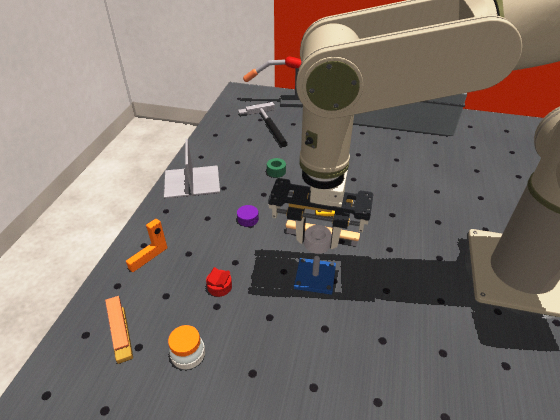

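```bash
python3 -m creep '[[0,-0.0007,0.02,0,255],[0,0,0.025,0,255],[0,0,0.025,0,255],[0,0,0.012,0,255],[0,0,0.004,0,255],[0,0,0,0,255],[0,0,0,0,255]]'
python3 -m creep '[[0,0,0.002,0,255],[0,0,0.002,0,255],[0,0,0,0,255]]'
```

```text
t: 6.68
tool_pos: [0.4541, 0.1248, 0.0363]
orientation: [2.22, 2.222, 0.001]
force: [-0.3, -0.3, -1.6]
opening: 0.0563
t: 6.93
tool_pos: [0.4542, 0.1243, 0.0322]
orientation: [2.221, 2.221, 0.002]
force: [-1.1, 0.0, -1.7]
opening: 0.0566
```

```bash
python3 -m creep '[[0,0,0.002,0,255],[0,0,0,0,255]]'
python3 -m creep '[[0,0,0.0013,0,255],[0,0,0,0,255]]'
```

```text
t: 7.1
tool_pos: [0.4537, 0.1241, 0.0297]
orientation: [2.222, 2.221, 0.0]
force: [-1.4, 0.3, -1.9]
opening: 0.0561
t: 7.27
tool_pos: [0.4539, 0.1242, 0.0289]
orientation: [2.221, 2.221, 0.0]
force: [-2.0, -0.4, 4.1]
opening: 0.0563
```

```bash
python3 -m creep '[[0,0,0,0,120],[0,0,0,0,60],[0,0,0,0,0],[0,0,0,0,0],[0,0,-0.02,0,0],[0.004,0,-0.036,0,0],[0.004,0,-0.036,0,0],[0.004,0,-0.036,0,0],[0.004,0,-0.036,0,0],[0.004,0,-0.036,0,0],[0,0,0,0,0],[0,0,0,0,0]]'
python3 - <<'E'
from h import *
look(['alu_collar_mid'],'w5',.012); print(read_state()['tool_pos'])
E
```

```text
t: 8.27
tool_pos: [0.4554, 0.1447, 0.2312]
orientation: [2.219, 2.22, 0.008]
force: [-0.6, 1.1, -1.6]
opening: 0.0934
alu_collar_mid tip 0.9 [283.8 212. ] [0.454  0.1217 0.027 ]
alu_collar_mid sil 0.69 IoU 0.951 [0.454  0.1224]
[0.45278892 0.14391596 0.22652641]
```

View pics/w5.png

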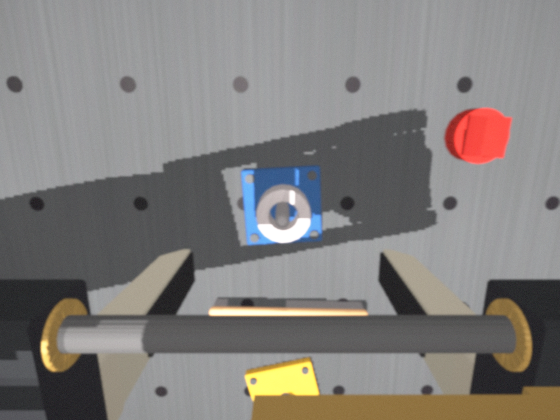

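Alu ring is on the stud at (283,212), centred to within 1 mm. Next I check the yellow foot on the way to the copper.

```bash
python3 -m creep '[[-0.034,0,0,0,0],[-0.034,0,0,0,0],[-0.034,0,0,0,0],[-0.034,0.001,0,0,0],[-0.034,0.001,0,0,0],[-0.034,0.001,0,0,0],[-0.034,0.001,0,0,0],[0,0,0,0,0],[0,0,0,0,0],[0,0,0,0,0]]'
python3 - <<'E'
from h import *
p=camera_params('wrist'); im=read_camera('wrist'); save(im,'w6.png')
print(foot(im,p,(20,120,60),(35,255,255)), read_state()['tool_pos'])
E
python3 -m creep '[[-0.036,0.01,0,0,0],[-0.036,0.01,0,0,0],[-0.036,0.01,0,0,0],[-0.036,0.01,0,0,0],[-0.036,0.01,0,0,0],[-0.036,0.01,0,0,0],[0,0,0,0,0],[0,0,0,0,0],[0,0,0,0,0]]'
python3 - <<'E'
from h import *
look(['copper_collar_mid'],'w7'); print(read_state()['tool_pos'])
E
```

```text
t: 9.25
tool_pos: [0.4568, -0.0933, 0.2268]
orientation: [-2.221, -2.218, 0.001]
force: [-0.8, 0.3, -0.3]
opening: 0.0932
((455.2256164550781, -122.09900665283203), (84.49656677246094, 85.34699249267578), 13.30345344543457) [ 0.45708085 -0.092853    0.22712501]
t: 10.05
tool_pos: [0.518, -0.3082, 0.2276]
orientation: [-2.219, -2.222, -0.0]
force: [0.3, -0.3, 0.1]
opening: 0.0926
copper_collar_mid tip 0.84 [284.6 217.1] [ 0.516  -0.3404  0.01  ]
[ 0.51799188 -0.30806904  0.22875734]
```

View pics/w6.png

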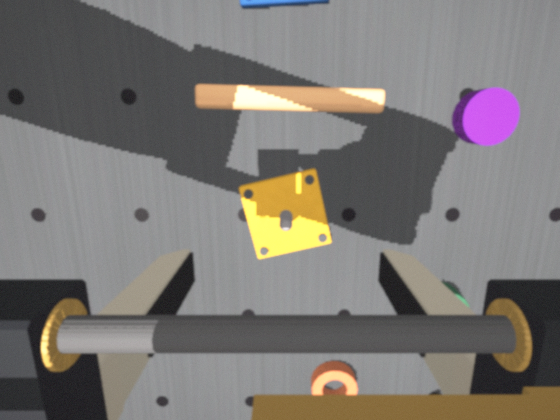

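View pics/w7.png

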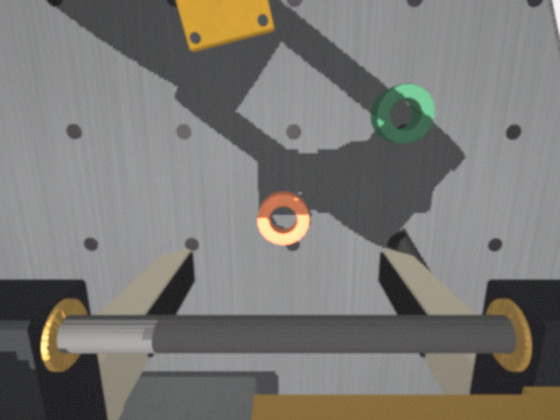

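Yellow foot is at (0.4552, -0.1221). The copper ring appears at (283,218), so about (0.515, -0.341).

```bash
python3 -m creep '[[-0.008,-0.001,0.02,0,0],[-0.008,-0.001,0.03,0,0],[-0.008,-0.001,0.03,0,0],[-0.009,0,0.03,0,0],[0,0,0.03,0,0],[0,0,0.03,0,0],[0,0,0.025,0,0],[0,0,0,0,0],[0,0,0,0,0]]' 30
```

```text
t: 10.95
tool_pos: [0.5138, -0.341, 0.0325]
orientation: [-2.218, -2.22, 0.0]
force: [-0.1, -0.4, 1.4]
opening: 0.0929
```

```bash
python3 -m creep '[[0,0.001,0.01,0,0],[0,0,0.008,0,0],[0,0,0,0,0],[0,0,0,0,255],[0,0,0,0,255],[0,0,0,0,255],[0,0,0,0,255],[0,0,0,0,255],[0,0,0,0,255],[0,0,0,0,255]]' 30
```

```text
t: 11.78
tool_pos: [0.5156, -0.3429, 0.0156]
orientation: [-2.221, -2.221, 0.0]
force: [-0.8, -0.1, 3.6]
opening: 0.0558
```

```bash
python3 -m creep '[[0,0,-0.015,0,255],[0,0,-0.03,0,255],[0,0,-0.03,0,255],[0,0,-0.035,0,255],[0,0,0,0,255],[0,0,0,0,255]]'
python3 -m creep '[[0.02,-0.003,0,0,255],[0.037,-0.005,0,0,255],[0.037,-0.005,0,0,255],[0.037,-0.005,0,0,255],[0.037,-0.005,0,0,255],[0.037,-0.005,0,0,255],[0.037,-0.005,0,0,255],[0.037,-0.005,0,0,255],[0.037,-0.005,0,0,255],[0.037,-0.005,0,0,255],[0.037,-0.005,0,0,255],[0.037,-0.005,0,0,255]]'
python3 -m creep '[[0.02,-0.003,0,0,255],[0.016,0,0,0,255],[0,0,0,0,255],[0,0,0,0,255],[0,0,0,0,255]]'
python3 - <<'E'
from h import *
print([read_state()['tool_pos'] ]);look(['copper_collar_mid'],'w8',.112); print([read_state()['tool_pos'] ])
E
```

```text
t: 12.28
tool_pos: [0.5172, -0.344, 0.1282]
orientation: [2.218, 2.218, 0.001]
force: [-0.1, 0.2, -3.6]
opening: 0.0556
t: 13.28
tool_pos: [0.4555, 0.0857, 0.1231]
orientation: [-2.22, -2.22, 0.004]
force: [1.0, -0.1, -2.1]
opening: 0.0553
t: 13.7
tool_pos: [0.4537, 0.1195, 0.1239]
orientation: [-2.22, -2.221, 0.004]
force: [0.6, -0.6, -2.7]
opening: 0.0554
[array([0.4537418 , 0.11954759, 0.12392845])]
copper_collar_mid sil 0.57 IoU 0.867 [0.454 0.122]
[array([0.45449725, 0.11918393, 0.12481402])]
```

View pics/w8.png

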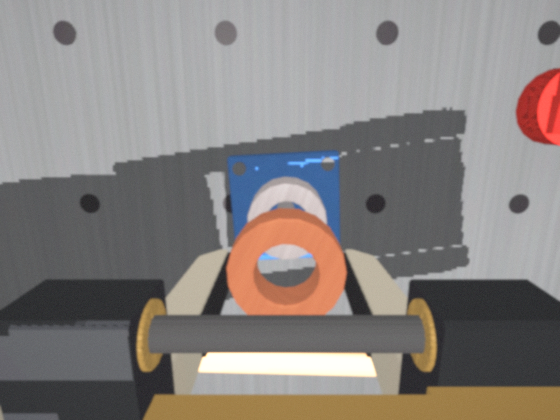

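```bash
python3 -m creep '[[0.001,0,0.015,0,255],[0,0,0.02,0,255],[0,0,0.015,0,255],[0,0,0.009,0,255],[0,0,0.003,0,255],[0,0,0,0,255],[0,0,0,0,255]]'
python3 -m creep '[[0,0,0.002,0,255],[0,0,0,0,255],[0,0,0,0,255]]'
```

```text
t: 14.43
tool_pos: [0.4552, 0.121, 0.064]
orientation: [2.222, 2.221, 0.001]
force: [0.4, 0.1, -1.7]
opening: 0.0555
t: 14.68
tool_pos: [0.4551, 0.1213, 0.062]
orientation: [2.221, 2.221, 0.001]
force: [-0.6, -0.1, -2.6]
opening: 0.0555
```

```bash
python3 -m creep '[[0,-0.001,0.002,0,255],[0,0,0.001,0,255],[0,0,0,0,255]]'
python3 -m creep '[[0,0,0.0015,0,255],[0,0,0,0,255]]'
```

```text
t: 14.93
tool_pos: [0.4534, 0.1212, 0.0581]
orientation: [-2.221, -2.221, 0.0]
force: [-0.1, 0.3, -3.0]
opening: 0.0555
t: 15.1
tool_pos: [0.4537, 0.1212, 0.0575]
orientation: [-2.221, -2.222, 0.0]
force: [-3.1, -1.1, 4.3]
opening: 0.0562
```

```bash
python3 -m creep '[[0,0,0,0,120],[0,0,0,0,60],[0,0,0,0,0],[0,0,0,0,0],[0,0,-0.02,0,0],[0.005,0,-0.036,0,0],[0.005,0,-0.036,0,0],[0.005,0,-0.036,0,0],[0.005,0,-0.036,0,0],[0,0,-0.01,0,0],[0,0,0,0,0],[0,0,0,0,0]]'
python3 - <<'E'
from h import *
look(['copper_collar_mid'],'w9',.042); print(read_state()['tool_pos']); save(read_camera('side'),'s9.png')
E
```

```text
t: 16.1
tool_pos: [0.4539, 0.1412, 0.2307]
orientation: [2.221, 2.221, 0.001]
force: [-0.8, -0.1, -1.2]
opening: 0.0932
copper_collar_mid tip 0.98 [285.9 213.4] [0.4538 0.1234 0.052 ]
copper_collar_mid sil 0.9 IoU 0.963 [0.4535 0.1234]
[0.45246623 0.14079956 0.22831088]
```

View pics/w9.png

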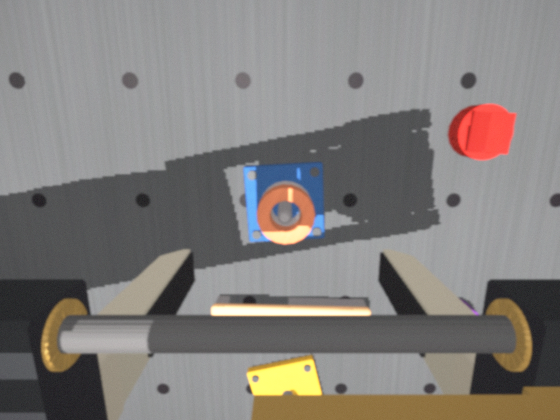

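View pics/s9.png

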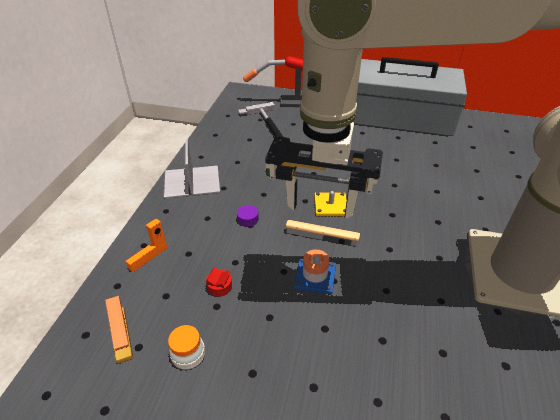

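Copper is stacked at (286,213), centred. Next the V-rest.

```bash
python3 -m creep '[[0.019,0.038,0,0,0],[0.019,0.038,0,0,0],[0.019,0.038,0,0,0],[0.019,0.038,0,0,0],[0.019,0.038,0,0,0],[0,0,0,0,0],[0,0,0,0,0],[0,0,0,0,0]]'
python3 - <<'E'
from h import *
look(['v_rest_mid'],'w10'); print(read_state()['tool_pos'])
E
```

```text
t: 16.97
tool_pos: [0.639, 0.2339, 0.2285]
orientation: [-2.22, -2.22, 0.005]
force: [0.9, -0.4, 0.3]
opening: 0.0932
v_rest_mid tip 0.97 [297.4 218.1] [0.6503 0.2006 0.013 ]
v_rest_mid sil 0.82 IoU 0.934 [0.6515 0.1985]
[0.63928814 0.23390781 0.23232868]
```

View pics/w10.png

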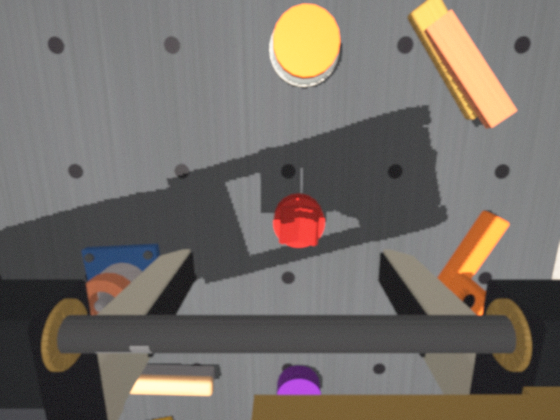

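V-rest body at about (299,220), i.e. (0.651, 0.200).

```bash
python3 -m creep '[[-0.008,0.003,0.02,0,0],[-0.008,0.003,0.03,0,0],[-0.009,0.003,0.03,0,0],[-0.009,0.003,0.03,0,0],[0,0,0.03,0,0],[0,0,0.03,0,0],[0,0,0.025,0,0],[0,0,0,0,0],[0,0,0,0,0]]' 30
```

```text
t: 17.87
tool_pos: [0.6505, 0.1998, 0.036]
orientation: [-2.221, -2.221, 0.002]
force: [-0.2, -0.1, 0.1]
opening: 0.0929
```

```bash
python3 -m creep '[[0,0,0.012,0,0],[0,0,0.008,0,0],[0,0,0,0,0],[0,0,0,0,255],[0,0,0,0,255],[0,0,0,0,255],[0,0,0,0,255],[0,0,0,0,255],[0,0,0,0,255],[0,0,0,0,255]]' 30
```

```text
t: 18.7
tool_pos: [0.652, 0.2004, 0.016]
orientation: [-2.221, -2.221, 0.0]
force: [-0.1, -0.1, 1.2]
opening: 0.054
```

```bash
python3 -m creep '[[0,0,-0.015,0,255],[0,0,-0.035,0,255],[0,0,-0.035,0,255],[0,0,-0.035,0,255],[0,0,0,0,255],[0,0,0,0,255]]'
python3 -m creep '[[-0.006,-0.015,0,0,255],[-0.013,-0.033,0,0,255],[-0.013,-0.033,0,0,255],[-0.013,-0.033,0,0,255],[-0.013,-0.033,0,0,255],[-0.013,-0.033,0,0,255],[-0.006,-0.017,0,0,255],[0,0,0,0,255],[0,0,0,0,255],[0,0,0,0,255]]'
python3 - <<'E'
from h import *
print([read_state()['tool_pos'] ]);save(read_camera('wrist'),'w11.png'); print([read_state()['tool_pos'] ])
E
```

```text
t: 19.2
tool_pos: [0.6543, 0.2009, 0.1405]
orientation: [2.219, 2.219, 0.009]
force: [0.1, -0.1, -3.4]
opening: 0.0539
t: 20.03
tool_pos: [0.455, 0.1234, 0.1353]
orientation: [-2.221, -2.221, 0.001]
force: [-0.1, 0.4, -3.1]
opening: 0.0536
[array([0.45496513, 0.1233857 , 0.13525888])]
[array([0.45533144, 0.12349863, 0.1354508 ])]
```

View pics/w11.png

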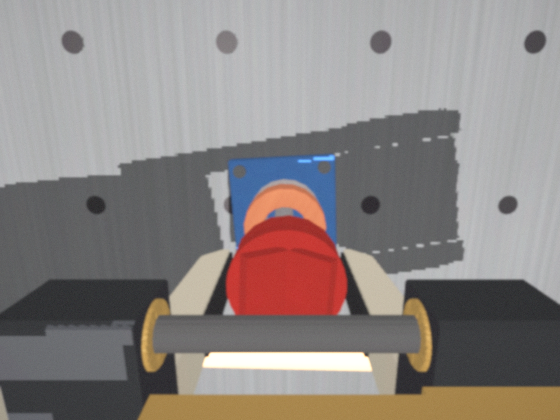

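```bash
python3 -m creep '[[0,-0.001,0.015,0,255],[0,0,0.02,0,255],[0,0,0.01,0,255],[0,0,0.006,0,255],[0,0,0.002,0,255],[0,0,0,0,255],[0,0,0,0,255]]'
python3 -m creep '[[0,0,0.002,0,255],[0,0,0,0,255],[0,0,0,0,255]]'
```

```text
t: 20.67
tool_pos: [0.4546, 0.1235, 0.0835]
orientation: [2.221, 2.221, 0.001]
force: [-0.8, -0.3, -2.2]
opening: 0.0538
t: 20.92
tool_pos: [0.4543, 0.1234, 0.0813]
orientation: [2.221, 2.221, 0.001]
force: [0.0, 0.3, -2.6]
opening: 0.0538
```

```bash
python3 -m creep '[[0,0,0.0015,0,255],[0,0,0.001,0,255],[0,0,0,0,255]]'
python3 -m creep '[[0,0,0.0012,0,255],[0,0,0,0,255],[0,0,0,0,255]]'
```

```text
t: 21.17
tool_pos: [0.4538, 0.1233, 0.0782]
orientation: [-2.221, -2.221, 0.0]
force: [0.0, 0.3, -3.5]
opening: 0.0537
t: 21.42
tool_pos: [0.454, 0.1234, 0.0779]
orientation: [-2.221, -2.221, 0.0]
force: [-4.5, 0.1, 5.7]
opening: 0.0537
```

Contact. Release, rise and check.

```bash
python3 -m creep '[[0,0,0,0,120],[0,0,0,0,60],[0,0,0,0,0],[0,0,0,0,0],[0,0,-0.02,0,0],[0.006,0,-0.036,0,0],[0.006,0,-0.036,0,0],[0.006,0,-0.036,0,0],[0.004,0,-0.02,0,0],[0,0,0,0,0],[0,0,0,0,0]]'
python3 - <<'E'
from h import *
look(['v_rest_mid'],'w12',.062); print(read_state()['tool_pos']); save(read_camera('side'),'s12.png')
im=cv2.imread('pics/s12.png')[220:310,260:380];cv2.imwrite('pics/s12z.png',cv2.resize(im,None,fx=5,fy=5,interpolation=2))
E
```

```text
t: 22.33
tool_pos: [0.4551, 0.1457, 0.2267]
orientation: [2.22, 2.221, 0.005]
force: [-0.5, 0.5, 0.2]
opening: 0.0929
v_rest_mid tip 0.56 [284.7 226.3] [0.4542 0.1232 0.075 ]
v_rest_mid sil 0.79 IoU 0.934 [0.4536 0.1217]
[0.4530994  0.14501412 0.22329449]
```

View pics/w12.png

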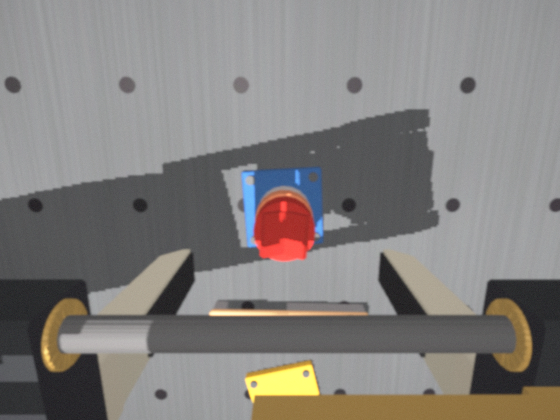

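View pics/s12z.png

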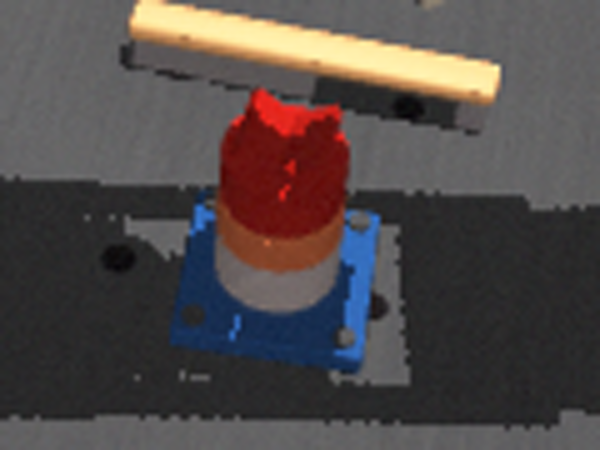

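The blue stack is seated level. Now the green collar.

```bash
python3 -m creep '[[-0.034,0.018,0,0,0],[-0.034,0.018,0,0,0],[-0.034,0.018,0,0,0],[-0.034,0.018,0,0,0],[-0.034,0.018,0,0,0],[-0.034,0.018,0,0,0],[-0.034,0.018,0,0,0],[-0.034,0.018,0,0,0],[-0.034,0.018,0,0,0],[-0.034,0.018,0,0,0],[0,0,0,0,0],[0,0,0,0,0]]'
python3 -m creep '[[0,0,0,0,0]]'
python3 - <<'E'
from h import *
look(['green_collar_mid'],'w13'); print(read_state()['tool_pos'])
E
```

```text
t: 23.53
tool_pos: [0.6331, -0.1965, 0.2216]
orientation: [-2.222, -2.215, 0.003]
force: [-0.2, 0.6, -0.5]
opening: 0.0931
t: 23.62
tool_pos: [0.6331, -0.1944, 0.2232]
orientation: [-2.22, -2.218, 0.001]
force: [0.7, 1.0, -0.6]
opening: 0.0932
green_collar_mid tip 0.63 [282.7 222.7] [ 0.6288 -0.2302  0.015 ]
green_collar_mid sil 0.61 IoU 0.961 [ 0.6321 -0.2324]
[ 0.63369202 -0.19331431  0.22527654]
```

View pics/w13.png

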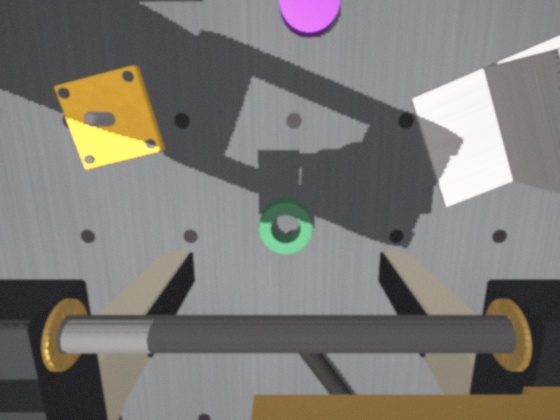

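Green ring at (286,226), giving (0.632, -0.232).

```bash
python3 -m creep '[[-0.009,-0.0015,0.02,0,0],[-0.009,0,0.03,0,0],[-0.010,0,0.03,0,0],[-0.010,0,0.03,0,0],[0,0,0.03,0,0],[0,0,0.03,0,0],[0,0,0.018,0,0],[0,0,0,0,0],[0,0,0,0,0]]' 30
```

```text
t: 24.52
tool_pos: [0.6317, -0.2313, 0.0367]
orientation: [-2.219, -2.221, 0.001]
force: [-0.5, 0.3, 0.8]
opening: 0.0934
```

```bash
python3 -m creep '[[0,0,0.012,0,0],[0,0,0.008,0,0],[0,0,0,0,0],[0,0,0,0,255],[0,0,0,0,255],[0,0,0,0,255],[0,0,0,0,255],[0,0,0,0,255],[0,0,0,0,255],[0,0,0,0,255]]' 35
```

```text
t: 25.35
tool_pos: [0.6324, -0.2327, 0.0174]
orientation: [-2.221, -2.221, 0.0]
force: [-1.7, -0.8, 2.3]
opening: 0.056
```

```bash
python3 -m creep '[[0,0,-0.015,0,255],[0,0,-0.03,0,255],[0,0,-0.03,0,255],[0,0,-0.03,0,255],[0,0,0,0,255],[0,0,0,0,255]]'
python3 -m creep '[[0.009,-0.015,0,0,255],[0.018,-0.029,0,0,255],[0.018,-0.029,0,0,255],[0.018,-0.029,0,0,255],[0.018,-0.029,0,0,255],[0.018,-0.029,0,0,255],[0.011,-0.017,0,0,255],[0,0,0,0,255],[0,0,0,0,255],[0,0,0,0,255]]'
python3 - <<'E'
from h import *
print([read_state()['tool_pos'] ]);save(read_camera('wrist'),'w14.png'); print([read_state()['tool_pos'] ])
E
```

```text
t: 25.85
tool_pos: [0.6342, -0.2334, 0.1254]
orientation: [2.218, 2.218, 0.003]
force: [0.1, -0.5, -3.6]
opening: 0.056
t: 26.68
tool_pos: [0.455, -0.1225, 0.1211]
orientation: [-2.22, -2.221, 0.001]
force: [0.2, 0.4, -2.9]
opening: 0.0559
[array([ 0.45504187, -0.12251344,  0.12109911])]
[array([ 0.45549152, -0.12281301,  0.12144613])]
```

View pics/w14.png

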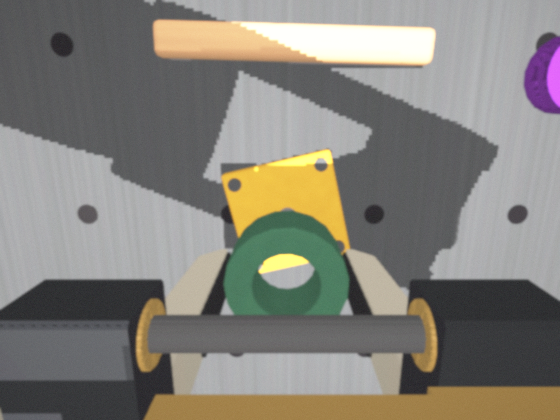

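```bash
python3 -m creep '[[0,0,0.02,0,255],[0,0,0.025,0,255],[0,0,0.025,0,255],[0,0,0.011,0,255],[0,0,0.004,0,255],[0,0,0,0,255],[0,0,0,0,255]]'
python3 -m creep '[[0,0,0.002,0,255],[0,0,0.001,0,255],[0,0,0,0,255],[0,0,0,0,255]]'
```

```text
t: 27.32
tool_pos: [0.4563, -0.1231, 0.038]
orientation: [2.221, 2.221, 0.0]
force: [1.1, -0.1, -4.4]
opening: 0.056
t: 27.65
tool_pos: [0.4559, -0.1228, 0.0348]
orientation: [2.221, 2.221, 0.001]
force: [0.0, -0.5, -4.1]
opening: 0.0558
```

```bash
python3 -m creep '[[0,0,0.002,0,255],[0,0,0.002,0,255],[0,0,0,0,255]]'
python3 -m creep '[[0,0,0.0015,0,255],[0,0,0,0,255],[0,0,0,0,255]]'
```

```text
t: 27.9
tool_pos: [0.4552, -0.1225, 0.0297]
orientation: [-2.221, -2.221, 0.0]
force: [-0.6, -0.1, -4.1]
opening: 0.0559
t: 28.15
tool_pos: [0.4554, -0.1226, 0.0293]
orientation: [-2.221, -2.221, 0.0]
force: [-5.4, 2.6, 5.4]
opening: 0.0558
```

Contact. Release, rise, check, and move on to the flat rest.

```bash
python3 -m creep '[[0,0,0,0,120],[0,0,0,0,60],[0,0,0,0,0],[0,0,0,0,0],[0,0,-0.02,0,0],[0.004,0,-0.036,0,0],[0.004,0,-0.036,0,0],[0.004,0,-0.036,0,0],[0.004,0,-0.036,0,0],[0.004,0,-0.036,0,0],[0,0,0,0,0],[0,0,0,0,0]]'
python3 - <<'E'
from h import *
look(['green_collar_mid'],'w15',.012); print(read_state()['tool_pos'])
E
python3 -m creep '[[0.018,0.033,0,0,0],[0.018,0.033,0,0,0],[0.018,0.033,0,0,0],[0.018,0.033,0,0,0],[0.018,0.033,0,0,0],[0.018,0.033,0,0,0],[0,0,0,0,0],[0,0,0,0,0],[0,0,0,0,0]]'
python3 - <<'E'
from h import *
look(['flat_rest_mid'],'w16'); print(read_state()['tool_pos'])
E
```

```text
t: 29.15
tool_pos: [0.4574, -0.1031, 0.2317]
orientation: [2.217, 2.218, 0.004]
force: [-0.3, -0.4, -1.6]
opening: 0.0928
green_collar_mid tip 0.65 [283.1 208.5] [ 0.4553 -0.1232  0.027 ]
green_collar_mid sil 0.69 IoU 0.955 [ 0.4554 -0.123 ]
[ 0.45477423 -0.10248522  0.22702295]
t: 30.05
tool_pos: [0.6524, 0.0052, 0.2261]
orientation: [-2.219, -2.22, 0.005]
force: [-0.6, -0.6, 0.3]
opening: 0.093
flat_rest_mid tip 0.77 [289.2 210. ] [ 0.6547 -0.0182  0.013 ]
flat_rest_mid sil 0.67 IoU 0.973 [ 0.6534 -0.0207]
[0.65272531 0.00455275 0.22900761]
```

View pics/w15.png

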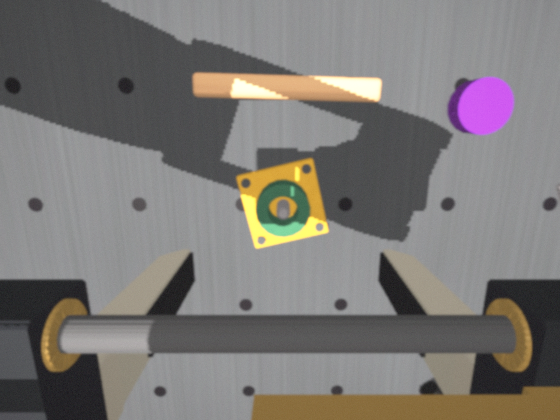

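View pics/w16.png

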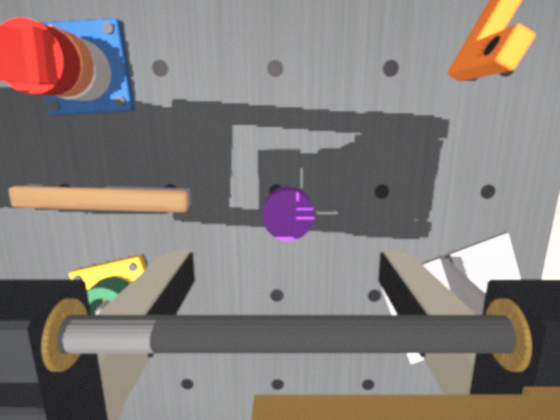

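Green is seated at (283,208), centred. Flat rest at (288,213), so (0.6535, -0.0205).

```bash
python3 -m creep '[[-0.006,0.001,0.02,0,0],[-0.006,0,0.03,0,0],[-0.007,0,0.03,0,0],[-0.006,0,0.03,0,0],[0,0,0.03,0,0],[0,0,0.03,0,0],[0,0,0.022,0,0],[0,0,0,0,0],[0,0,0,0,0]]' 30
```

```text
t: 30.95
tool_pos: [0.653, -0.0201, 0.0363]
orientation: [-2.221, -2.219, 0.002]
force: [0.9, -0.4, 0.5]
opening: 0.093
```

```bash
python3 -m creep '[[0,0,0.012,0,0],[0,0,0.008,0,0],[0,0,0,0,0],[0,0,0,0,255],[0,0,0,0,255],[0,0,0,0,255],[0,0,0,0,255],[0,0,0,0,255],[0,0,0,0,255],[0,0,0,0,255]]' 30
python3 -m creep '[[0,0,-0.015,0,255],[0,0,-0.03,0,255],[0,0,-0.03,0,255],[0,0,-0.03,0,255],[0,0,0,0,255],[0,0,0,0,255]]'
```

```text
t: 31.78
tool_pos: [0.6545, -0.0196, 0.0168]
orientation: [2.221, 2.221, 0.0]
force: [-0.7, 0.3, 2.2]
opening: 0.0529
t: 32.28
tool_pos: [0.6567, -0.0199, 0.1258]
orientation: [2.218, 2.218, 0.006]
force: [-0.4, 0.4, -1.7]
opening: 0.0531
```

```bash
python3 -m creep '[[-0.009,-0.017,0,0,255],[-0.017,-0.033,0,0,255],[-0.017,-0.033,0,0,255],[-0.017,-0.033,0,0,255],[-0.017,-0.033,0,0,255],[-0.017,-0.033,0,0,255],[-0.008,-0.017,0,0,255],[0,0,0,0,255],[0,0,0,0,255],[0,0,0,0,255]]'
python3 - <<'E'
from h import *
print([read_state()['tool_pos'] ]);save(read_camera('wrist'),'w17.png'); print([read_state()['tool_pos'] ])
E
```

```text
t: 33.12
tool_pos: [0.4555, -0.1214, 0.1212]
orientation: [-2.221, -2.221, -0.0]
force: [0.0, 0.1, -1.5]
opening: 0.0533
[array([ 0.45554975, -0.12137645,  0.12122944])]
[array([ 0.45586572, -0.12127111,  0.12135259])]
```

View pics/w17.png

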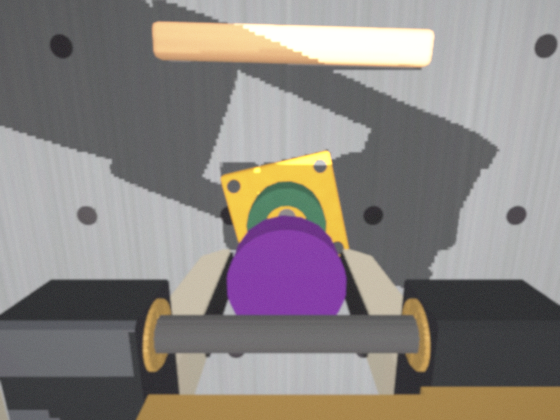

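```bash
python3 -m creep '[[-0.001,0,0.015,0,255],[0,0,0.022,0,255],[0,0,0.012,0,255],[0,0,0.005,0,255],[0,0,0.002,0,255],[0,0,0,0,255],[0,0,0,0,255]]'
python3 -m creep '[[0,0,0.002,0,255],[0,0,0.001,0,255],[0,0,0,0,255],[0,0,0,0,255]]'
```

```text
t: 33.75
tool_pos: [0.4561, -0.1227, 0.0664]
orientation: [2.221, 2.221, 0.0]
force: [-0.3, 0.2, -0.5]
opening: 0.0535
t: 34.08
tool_pos: [0.4556, -0.1228, 0.0629]
orientation: [2.221, 2.221, 0.0]
force: [0.3, -0.1, -1.9]
opening: 0.0532
```

```bash
python3 -m creep '[[0,0,0.002,0,255],[0,0,0.0015,0,255],[0,0,0,0,255]]'
python3 -m creep '[[0,0,0.0015,0,255],[0,0,0,0,255],[0,0,0,0,255]]'
```

```text
t: 34.33
tool_pos: [0.4553, -0.1226, 0.0588]
orientation: [-2.221, -2.221, 0.0]
force: [0.8, -0.6, -1.7]
opening: 0.0538
t: 34.58
tool_pos: [0.4554, -0.1227, 0.0587]
orientation: [-2.221, -2.221, 0.0]
force: [-6.6, 2.5, 11.4]
opening: 0.0533
```

Contact. Release, retreat and do the final checks.

```bash
python3 -m creep '[[0,0,0,0,120],[0,0,0,0,60],[0,0,0,0,0],[0,0,0,0,0],[0,0,-0.02,0,0],[0.005,0,-0.036,0,0],[0.005,0,-0.036,0,0],[0.005,0,-0.036,0,0],[0.004,0,-0.036,0,0],[0,0,0,0,0],[0,0,0,0,0]]'
python3 - <<'E'
from h import *
look(['flat_rest_mid'],'w18',.042)
E
python3 -m creep '[[0,0.038,0,0,0],[0,0.038,0,0,0],[0,0.038,0,0,0],[0,0.038,0,0,0],[0,0.038,-0.02,0,0],[0,0.02,-0.02,0,0],[0,0,-0.02,0,0],[0,0,0,0,0],[0,0,0,0,0]]'
python3 - <<'E'
from h import *
a=read_camera('side'); b=read_camera('scene'); save(a,'s19.png'); save(b,'c19.png')
z=lambda im,x,y,w,h:cv2.resize(im[y:y+h,x:x+w],(390,390),interpolation=cv2.INTER_CUBIC)
save(np.hstack([z(a,280,160,100,100),z(a,270,220,90,90)]),'s19z.png')
save(np.hstack([z(b,180,130,80,80),z(b,270,120,80,80)]),'c19z.png')
E
```

```text
t: 35.5
tool_pos: [0.4572, -0.104, 0.2244]
orientation: [2.217, 2.218, 0.004]
force: [0.0, -0.2, -0.8]
opening: 0.0931
flat_rest_mid tip 0.63 [281.1 218.3] [ 0.4533 -0.1246  0.055 ]
flat_rest_mid sil 0.57 IoU 0.982 [ 0.4558 -0.1237]
t: 36.4
tool_pos: [0.6645, -0.1038, 0.2798]
orientation: [-2.221, -2.221, 0.001]
force: [0.6, 0.6, -0.6]
opening: 0.0931
```

View pics/w18.png

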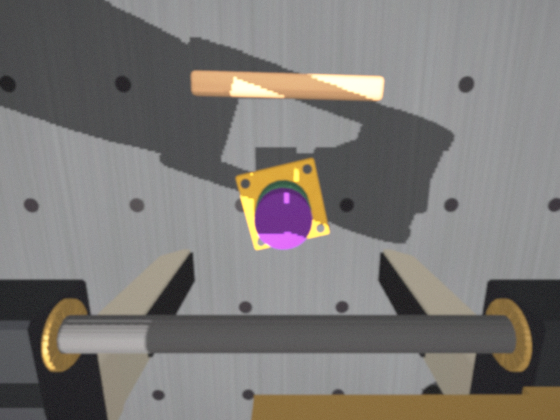

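View pics/s19.png

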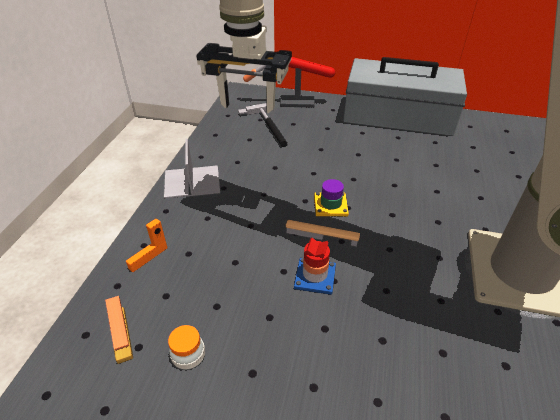

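View pics/s19z.png

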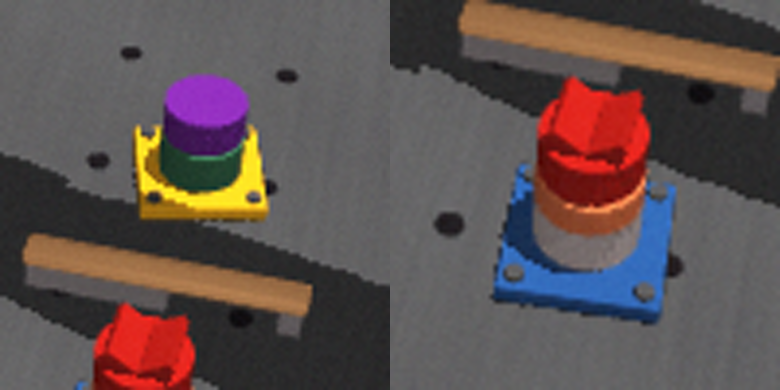

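View pics/c19z.png

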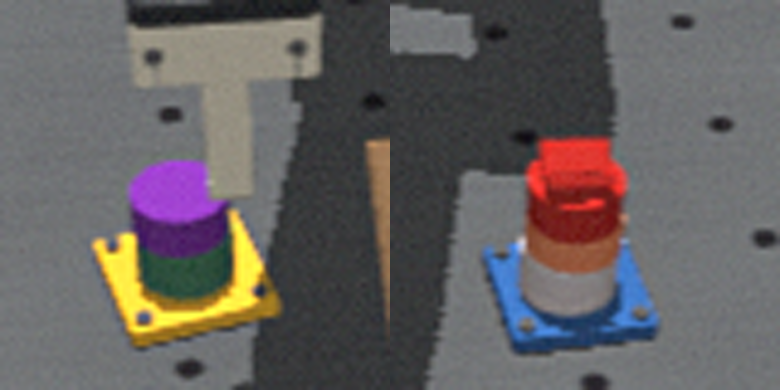

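Both stacks look square and level from two views, with no gaps. The brush, hammer and jar are where they started, and the gripper is well clear.

```bash
python3 -c "
from plant import *
print(close_job(), read_state()['t'])"
```

```text
the job is handed in; nothing more can be done
the job is handed in; nothing more can be done
```

Both weld supports are set up and the job is handed in, with the clock at about 36.5 s of the 109 s allowed.

- **Blue foot:** aluminium collar, then copper collar, then the red V-rest on top.
- **Yellow foot:** green collar, then the purple flat rest on top.

**Seating:** I lowered each piece until the wrist force showed contact (4 to 11 N), then let it go. After release, wrist-camera fits put every piece within about 2 mm of its stud. Final scene and side views showed both stacks level with no visible gaps. The gripper was well clear when I handed in.

**Bystanders:** the wire brush, chipping hammer and jar looked unmoved in the final side view. I compared them by eye, not by measurement.

**Disagreements:**
- **First position estimates:** the fixed cameras' estimates differed from each other and from the wrist camera by up to about 10 mm, so I used the wrist camera with each item near the centre of its view.
- **Flat rest:** in the final check the two networks differed by about 2.5 mm. The silhouette fit, which overlapped 98%, was the closer one to the stud.

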